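# Vent the vacuum desiccator, break its lid free and hold it just open

### The arm

A 6-joint arm with a two-finger parallel gripper is mounted at the origin on the work surface. World frame = base frame: x ahead of the robot, y to its left, z up, the work surface at z = 0. Lengths are in m, angles in rad, forces in N, time in s.
With the tool pointing down it reaches from about 0.3 to 0.85 m from the base axis. Payload 5.4 kg.
Tool frame: the origin (TCP) lies between the finger pads; the fingertips stand ctrl.nose_length ahead of it and the grasp point (between the pads) is the TCP (ctrl.nose_length is the distance from the TCP to the fingertips, in m); z points along the fingers, y is the line along which they close (so a half turn about z gives the same grasp; the last joint's range is limited). The gripper opens to 85 mm and grips with 20 to 120 N. Pads are 22 mm wide; open, the fingers measure 114 mm over their backs; the gripper's body (76 mm by 85 mm) begins 54 mm behind the grasp point. The pads swing forward as they close: fully open they stand 13 mm farther back than shut.
Start: joints at [-1.506, 0.158, 1.597, -0, 1.386, -0.21], TCP at [0.156, -0.553, 0.25] pointing down, gripper open.
Joint ranges: [-2.91, 2.91], [-0.94, 2.29], [0.18, 2.7], [-1.29, 4.43], [0.17, 2.64], [-3, 3]. Speed limits (rad/s): [2.57, 2.57, 3.14, 3.14, 3.14, 3.14].

### API

Orientations are given as [roll, pitch, yaw] about the fixed x, y, z axes, in that order (R = Rz(yaw) Ry(pitch) Rx(roll)).
In Python, from cell import ctrl, eoat, kin, imaging, get_time_s, get_joint_positions, get_joint_velocities, get_joint_torque, get_eef_pos, get_tcp_rot, get_ft_force, get_wrist_torque, get_width, get_gripper_force gives the robot as it stands. Calls block until the motion is done:
- ctrl.move_pose(position, orientation): joint-space move of the TCP to a pose.
- ctrl.move_straight(position, velocity=0.15, orientation=None, stop_force=None): straight line of the TCP; orientation=None keeps the orientation; velocity is the mean speed in m/s. With stop_force (N) it stops when the force on the tool has changed by that much, and returns True; else False.
- ctrl.move_j(angles): joint-space move.
- eoat.let_go() and eoat.gripper_close(): open the fingers fully, or close them until they stop; the grip force is fixed at half the most.
- ctrl.wait(seconds).
- kin.inverse_kinematics(position, orientation): joint angles nearest the present ones, or None.
- imaging.get_image(name): name is "scene" or "top" or "wrist"; returns a dict with "img" (400x640x3 uint8, blue, green, red), "depth" (400x640 float32, m along the optical axis (not along the pixel's ray), 0 where there is no reading), "intrinsics" (3x3 intrinsics, pixels), "pose" (4x4, takes a point from camera to world coordinates). Camera axes: x right, y down, z forward; pixel columns grow to the right and rows downward; lengths in m; the calibration is good to about 2 mm. A picture is of the moment at which its call begins.
A pose or a line that the arm cannot do raises ctrl.PlanningError and nothing moves.
- ctrl.close_job(): hands the job in; it is judged then, once.
Readings, each from a call of its own:
- get_time_s(): time.
- get_joint_positions(): joint angles.
- get_joint_velocities(): joint speeds.
- get_joint_torque(): joint torques, N m.
- get_eef_pos(): TCP position.
- get_tcp_rot(): TCP orientation.
- get_ft_force(): force on the tool from outside, world axes, zero at the start.
- get_wrist_torque(): the same for the moment, N m.
- get_width(): opening from 0.0 (shut) to 1.0 (fully open).
- get_gripper_force(): force on a finger pad.
Only numpy, scipy, OpenCV 4.12 (cv2) and the standard library are available. Lean on these libraries where they do the work, as an engineer would, in place of code of your own. Each camera call takes 0.05 s, during which the arm holds its last target. There are 200 camera calls.

### The job

Let the air back into the vacuum desiccator by opening its vent valve one full turn (anticlockwise, by the crank handle on the wheel), then pull the lid by its knob straight up until its sticky seal lets go, without letting it jump away. Finish holding the lid level and still in the gripper over the mouth of the pot, clear of it, about a finger's width (20 mm) above the rim; leave the valve open and everything else on the bench where it is.

Things in the scene. Friction and masses are not known exactly. Their poses are not given: they have to be found in the camera images.
- chamber: Vacuum desiccator, fixed to the bench: round aluminium pot, 180 mm across (188 at the rim), 110 mm high, rubber gasket on its rim. Origin: centre of its underside, on the bench; z up along its axis. The vent valve stands off its -y side, a round gauge off its +y side, a hose barb on its +x side.
- lid: Its loose lid: clear disc 185 mm across, 12 mm thick, 0.4 to 0.6 kg, with a 16 mm deep spigot below that sits in the pot's mouth. Origin: centre of the disc's underside, at the height of the pot's rim (110 mm above the bench) when shut; z up. How far the origin has risen is the gap.
- lid_knob (a point): Centre of the black upright round knob in the middle of the lid: 34 mm thick, from 15 to 56 mm above the lid's origin (125 to 166 mm above the bench when shut), on a 42 mm steel washer. This point is 37 mm above the lid's origin. With the vacuum gone, the upward pull must still rise to 12 to 22 N over the first 2 to 5 mm; then the seal lets go with a pop, and from 11 mm up only the lid's weight is left.
- vent_wheel (a joint): Angle of the vent valve's handwheel, rad. 0 is shut; it opens anticlockwise seen from above, to a stop at 6.9. A full turn is 6.28. Starts at 0 to 0.25, stays where it is left, takes about 4 N at the crank handle to turn. While it is shut the vacuum holds the lid fast; the vacuum is gone at about 0.8 turn.
- vent_axis (a point): On the vertical axis of the handwheel, on top of its hub, 132 mm above the bench, 165 mm from the pot's axis on its -y side. The wheel is black with three spokes, 80 mm over the rim; the rim's top is 130 mm above the bench.
- vent_grip (a point): On the axis of the black upright crank handle on the wheel's rim, 35 mm from the wheel's axis: 17 mm thick, 46 mm tall, from 132 to 178 mm above the bench; this point is 160 mm above the bench. The handle revolves freely on its pin, so a gripper can hold it and go round without turning.
- breadboard: White breadboard, 165 x 55 x 9 mm. A bystander. Origin: centre of its underside; x along its length.
- dev_board: White controller board, 100 x 70 x 15 mm. A bystander. Origin: centre of its underside; x along its length.
- multimeter: Grey hand-held multimeter lying on its back, 150 x 75 x 40 mm. A bystander. Origin: centre of its underside; x along its length.
- tape_roll: Roll of red tape lying flat, 66 mm across, 19 mm high. A bystander. Origin: centre of its underside; x along its length.
- solder_reel: Metal reel of solder, standing on its end, 54 mm across, 36 mm high. A bystander. Origin: centre of its underside; x along its length.
- side_cutters: Side cutters with blue grips lying flat, 130 mm long, 12 mm high. A bystander. Origin: centre of its underside; x along its length.
- parts_tray: Black divided parts tray, 130 x 90 x 24 mm. A bystander. Origin: centre of its underside; x along its length.
There are look-alikes about, which are no part of the job. What is shaped like the lid but green is not meant.

How it is judged:
On the way, in this order (a step that is already met when the one before it is completed fails the run):
1. the vent valve has been opened one full turn (value of joint vent_wheel above 6 rad), for 0.1 s.
2. the lid has come free of its seal and is held just above the mouth (z of lid in the frame of chamber between 0.123 and 0.145 m and horizontal distance between lid and chamber below 0.02 m and angle between lid's own z axis and vertical below 0.15 rad and contact force between the fingers and lid above 2 N and contact force between lid and chamber below 0.3 N), for 0.5 s.
At the end, for the whole second after the job is handed in: The gripper holds the lid 13 to 35 mm above the rim, within 20 mm of the pot's axis, within 0.15 rad of level and still (under 20 mm/s); the fingers carry it (more than 2 N) and it does not touch the pot (under 0.3 N); the vent valve is still at least 6.0 rad open (all of step 2 and value of joint vent_wheel above 6 rad and linear speed of lid below 0.02 m/s); the arm keeps its last pose, push and grip.
It fails at once if the lid jumps away (more than 60 mm above the rim) (z of lid in the frame of chamber above 0.17 m).
It fails at once if something else on the bench is pushed more than 40 mm from its place (distance of any of breadboard, dev_board, multimeter, tape_roll, solder_reel, side_cutters, parts_tray from where it was at the start of the episode above 0.04 m).
It also fails if it takes over 53 s, if anything falls off the work surface, if the arm or the gripper's body presses on something with over 40 N, if the wrist force passes 120 N, or if a joint passes its speed limit or range.

## Working session

There is one attempt and no reset: what is moved stays moved. The work goes in short steps, each a Python script; the robot and the scene stay as the last script left them, time stands still between calls to the robot, and variables do not carry over. Pictures are saved under pics/ and viewed, at most 10 in all, crops included, and the job is handed in when it is done.

```bash
mkdir -p pics; python3 - <<'E'
from cell import *
import cv2,numpy as np
for n in("top","scene"):
    d=imaging.get_image(n); cv2.imwrite(f"pics/{n}0.png",d["img"]); np.savez(f"{n}0.npz",**d)
    print(n,d["pose"].round(3).tolist(),d["intrinsics"].tolist())
print(ctrl.nose_length,get_time_s(),get_tcp_rot(),get_ft_force())
E
```

```text
top [[-0.01, -0.999, 0.034, 0.428], [-1.0, 0.01, -0.008, -0.02], [0.008, -0.034, -0.999, 1.451], [0.0, 0.0, 0.0, 1.0]] [[473.5155936800563, 0.0, 321.65312095835935], [0.0, 473.5155936800563, 202.88751040801995], [0.0, 0.0, 1.0]]
scene [[0.609, 0.616, -0.5, 1.152], [0.793, -0.467, 0.391, -0.535], [0.007, -0.635, -0.772, 1.121], [0.0, 0.0, 0.0, 1.0]] [[468.7057914054943, 0.0, 315.6125123424541], [0.0, 468.7057914054943, 198.14183641948168], [0.0, 0.0, 1.0]]
0.019 0.1 [-3.13989188e+00 -3.85114578e-04  2.74796672e-01] [-0.10241341  0.69746979  0.78578087]
```

View pics/top0.png

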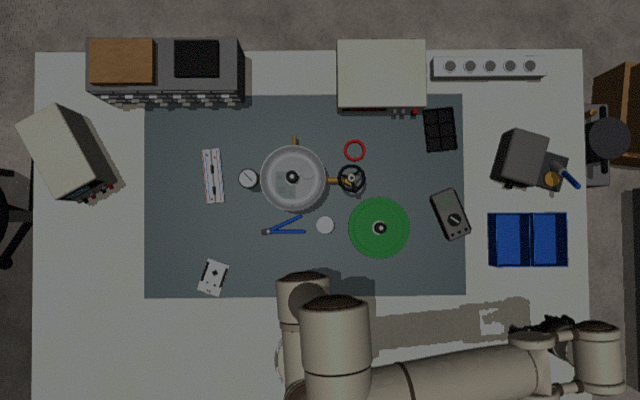

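View pics/scene0.png

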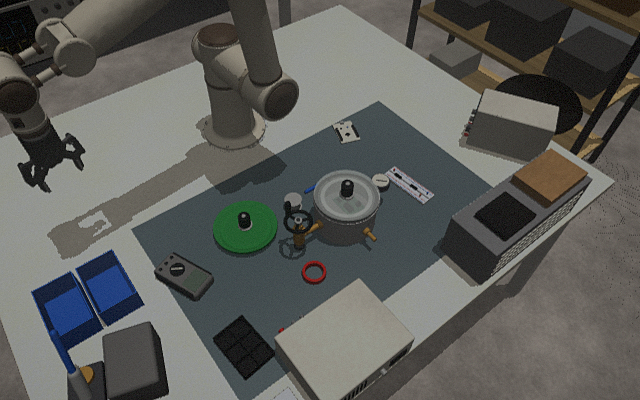

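The top view shows the pot and clear lid at about (293,177), with the knob at its centre. The vent wheel is at about (351,179), the green decoy at (379,228) and the solder reel at (325,226). The scene view shows the crank handle at about (288,208). Next I'll get coordinates and a closer wrist look.

```bash
cat > h.py <<'E'
from cell import *
import cv2,numpy as np
def ray_z(d,u,v,z):
    K,P=d["intrinsics"],d["pose"]; r=P[:3,:3]@np.linalg.solve(K,[u,v,1.]); o=P[:3,3]
    return o+r*(z-o[2])/r[2]
def cloud(d):
    v,u=np.mgrid[:400,:640]; Z=d["depth"].astype(float); K,P=d["intrinsics"],d["pose"]
    c=np.stack([(u-K[0,2])/K[0,0]*Z,(v-K[1,2])/K[1,1]*Z,Z],-1); return c@P[:3,:3].T+P[:3,3]
E
python3 - <<'E'
from h import *
d=dict(np.load("top0.npz"))
print("knob",ray_z(d,292,177,.166),"pot",ray_z(d,293,178,.122),"wheel",ray_z(d,351,179,.13))
ctrl.move_pose([0.42,-0.12,0.42],[np.pi,0,-np.pi/2]) if 0 else None
p=ray_z(d,351,179,.13); k=ray_z(d,292,177,.166); m=(p+k)/2
for yaw in(0,np.pi/2,-np.pi/2):
    q=kin.inverse_kinematics([m[0]-.03,m[1],.42],[np.pi,0,yaw]); print(yaw,q)
w=imaging.get_image("wrist"); print(w["pose"].round(3).tolist(),get_eef_pos())
a=cv2.resize(d["img"][140:220,250:380],None,fx=6,fy=6,interpolation=cv2.INTER_CUBIC)
s=np.load("scene0.npz")["img"]
cv2.imwrite("pics/crop1.png",a)
E
```

```text
knob [0.54202667 0.04961132 0.166     ] pot [0.5430988  0.04920402 0.122     ] wheel [ 0.53809306 -0.11335587  0.13      ]
0 [-2.99226456e-01 -6.22192395e-02  1.49639192e+00 -4.44089210e-16
  1.70741997e+00  1.27156987e+00]
1.5707963267948966 [-0.29922646 -0.06221924  1.49639192  0.          1.70741997 -0.29922646]
-1.5707963267948966 [-2.99226456e-01 -6.22192395e-02  1.49639192e+00 -4.44089210e-16
  1.70741997e+00  2.84236620e+00]
[[0.271, -0.914, -0.303, 0.235], [-0.963, -0.258, -0.084, -0.532], [-0.002, 0.315, -0.949, 0.373], [0.0, 0.0, 0.0, 1.0]] [ 0.15600804 -0.55297528  0.24952389]
```

View pics/crop1.png

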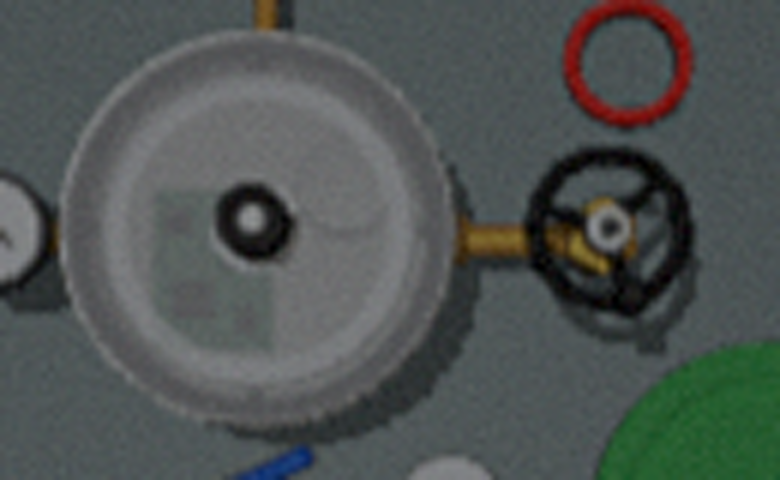

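```bash
python3 - <<'E'
from h import *
d=dict(np.load("top0.npz")); c=cloud(d)
print("handle px",ray_z(d,354.8,188.8,.178),"axis px",ray_z(d,351.5,178,.132))
w=ray_z(d,351.5,178,.132)
s=(abs(c[...,0]-w[0])<.07)&(abs(c[...,1]-w[1])<.06)&(c[...,2]>.145); print(s.sum(),c[s].round(3)[:20])
# handle at approx; view from above
ctrl.move_pose([w[0]-.04,w[1]+.07,.36],[np.pi,0,0])
ctrl.wait(.3)
i=imaging.get_image("wrist"); np.savez("w1.npz",**i); cv2.imwrite("pics/w1.png",i["img"])
c=cloud(i)
s=(np.hypot(c[...,0]-w[0],c[...,1]-w[1])<.06)&(c[...,2]>.172)
print("handle top",s.sum(),np.median(c[s],0) if s.any() else 0)
s=(np.hypot(c[...,0]-.542,c[...,1]-.05)<.05)&(c[...,2]>.16)&(c[...,2]<.18); print("knob top",s.sum(),c[s].mean(0))
print(get_time_s(),get_eef_pos(),get_tcp_rot())
E
```

```text
handle px [ 0.50752555 -0.11988339  0.178     ] axis px [ 0.54071228 -0.11464543  0.132     ]
32 [[ 0.516 -0.118  0.172]
 [ 0.515 -0.121  0.177]
 [ 0.515 -0.123  0.175]
 [ 0.513 -0.115  0.175]
 [ 0.513 -0.118  0.176]
 [ 0.513 -0.121  0.175]
 [ 0.512 -0.123  0.179]
 [ 0.512 -0.126  0.18 ]
 [ 0.51  -0.113  0.168]
 [ 0.51  -0.115  0.18 ]
 [ 0.51  -0.118  0.179]
 [ 0.51  -0.121  0.177]
 [ 0.51  -0.123  0.178]
 [ 0.509 -0.126  0.18 ]
 [ 0.51  -0.129  0.176]
 [ 0.508 -0.113  0.165]
 [ 0.507 -0.115  0.18 ]
 [ 0.507 -0.118  0.178]
 [ 0.507 -0.121  0.174]
 [ 0.507 -0.123  0.178]]
handle top 16416 [ 0.51352339 -0.09622666  0.41180163]
knob top 774 [0.54506113 0.04845001 0.16526638]
2.7333 [ 0.5006955  -0.04488413  0.35994386] [-3.14154342e+00  9.61982973e-05 -4.43536801e-04]
```

View pics/w1.png

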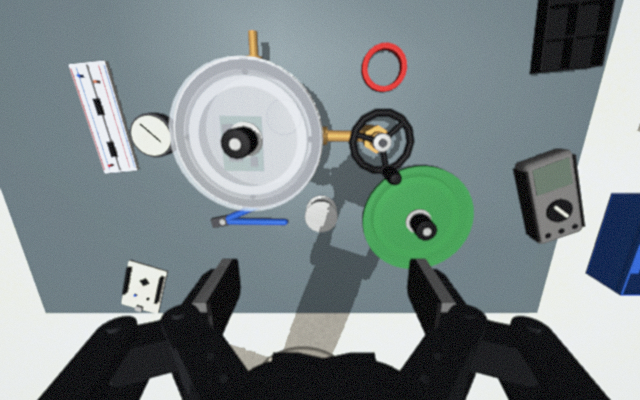

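The wrist view shows the wheel hub at about (382,143), the handle top at (394,178) and the lid knob top at about (236,146). The handle has clear space around it. Next I'll refine these, grip the handle and test with a small turn.

```bash
python3 - <<'E'
from h import *
i=dict(np.load("w1.npz")); c=cloud(i)
w=ray_z(i,382,143,.132); print("hub",w)
s=(np.hypot(c[...,0]-w[0],c[...,1]-w[1])<.06)&(c[...,2]>.172)&(c[...,2]<.186)
v,u=np.where(s); print("handle",s.sum(),c[s].mean(0),u.mean(),v.mean(), ray_z(i,u.mean(),v.mean(),.178))
s=(np.hypot(c[...,0]-w[0],c[...,1]-w[1])<.05)&(c[...,2]>.122)&(c[...,2]<.136)
m=c[s][:,:2].astype(np.float32); print("rim minrect",cv2.minEnclosingCircle(m))
s=(np.hypot(c[...,0]-.5425,c[...,1]-.049)<.05)&(c[...,2]>.163)&(c[...,2]<.175)
v,u=np.where(s); print("knob",ray_z(i,u.mean(),v.mean(),.166),c[s].mean(0))
E
```

```text
hub [ 0.54087812 -0.11511712  0.132     ]
handle 143 [ 0.50857275 -0.12262472  0.17597018] 394.8531468531468 178.26573426573427 [ 0.50907087 -0.12212094  0.178     ]
rim minrect ((0.5419496297836304, -0.11505772918462753), 0.03985545039176941)
knob [0.54499016 0.04875464 0.166     ] [0.54485466 0.04892013 0.16543643]
```

```bash
python3 - <<'E'
from h import *
A=np.array([.541,-.115]); h=np.array([.5085,-.122]); 
R=[np.pi,0,0]
a0=np.arctan2(*(h-A)[::-1]); r=.035
P=lambda a:[A[0]+r*np.cos(a),A[1]+r*np.sin(a),.160]
h=P(a0)
ctrl.move_pose([h[0],h[1],.235],R)
print("stop",ctrl.move_straight(h,.08,stop_force=8)); eoat.gripper_close()
print(get_width(),get_gripper_force(),get_ft_force().round(1),get_time_s())
for k in range(1,5):
    ctrl.move_straight(P(a0+k*.25),.05); print(k,get_ft_force().round(1),get_eef_pos().round(4),get_time_s())
E
```

```text
stop False
0.1756729146171274 58.420246839523315 [-0.7 -0.3  1.3] 5.1083
1 [-1.7  0.5  4.1] [ 0.5098 -0.1306  0.1602] 5.4333
2 [-0.1  0.1  3.1] [ 0.5148 -0.138   0.1602] 5.7583
3 [0.3 1.  4.7] [ 0.5213 -0.1437  0.1602] 6.0833
4 [-0.6  2.3  4.3] [ 0.529  -0.1476  0.1602] 6.4083
```

```bash
python3 - <<'E'
from h import *
A=np.array([.541,-.115]); h=np.array([.5085,-.122]); r=.035
a0=np.arctan2(*(h-A)[::-1])
P=lambda a:[A[0]+r*np.cos(a),A[1]+r*np.sin(a),.160]
for t in np.linspace(1,6.42,23)[1:]:
    ctrl.move_straight(P(a0+t),.05); f=get_ft_force(); print(round(t,2),f.round(1),round(get_width(),3))
    if np.linalg.norm(f[:2])>30: break
print(get_time_s())
eoat.let_go(); e=get_eef_pos(); ctrl.move_straight([e[0],e[1],.24],.15)
ctrl.move_straight([.47,-.06,.36],.3); ctrl.wait(.2)
i=imaging.get_image("wrist"); np.savez("w2.npz",**i); cv2.imwrite("pics/w2.png",i["img"]); c=cloud(i)
s=(np.hypot(c[...,0]-A[0],c[...,1]-A[1])<.06)&(c[...,2]>.172)&(c[...,2]<.186)
v,u=np.where(s); p=ray_z(i,u.mean(),v.mean(),.178); print("handle",p,"turned mod 2pi",np.arctan2(p[1]-A[1],p[0]-A[0])-a0)
s=(np.hypot(c[...,0]-.5425,c[...,1]-.049)<.05)&(c[...,2]>.163)&(c[...,2]<.175)
v,u=np.where(s); print("knob",ray_z(i,u.mean(),v.mean(),.166),get_time_s())
E
```

```text
1.25 [-1.   2.2  5. ] 0.172
1.49 [-1.9  2.5  4.6] 0.171
1.74 [-1.8  2.9  5.5] 0.175
1.99 [-2.6  1.4  5.9] 0.176
2.23 [-3.3  1.5  6.2] 0.174
2.48 [-3.4 -0.3  5.2] 0.175
2.72 [-2.2 -1.5  4.7] 0.174
2.97 [-2.4 -3.4  5.2] 0.177
3.22 [-1.9 -1.9  5.4] 0.174
3.46 [-1.6 -2.3  5.1] 0.173
3.71 [ 0.2 -2.1  5.1] 0.173
3.96 [ 0.5 -1.9  5.5] 0.177
4.2 [ 1.  -2.6  5.8] 0.172
4.45 [1.3 0.  6.8] 0.173
4.7 [1.3 0.1 6.2] 0.175
4.94 [2.1 0.9 6.4] 0.174
5.19 [1.4 0.1 6.4] 0.174
5.43 [1.4 0.5 5.9] 0.171
5.68 [1.6 1.2 7.4] 0.173
5.93 [1.5 1.4 7.4] 0.176
6.17 [1.  1.3 6.2] 0.176
6.42 [0.5 1.7 6.9] 0.176
13.5583
handle [ 0.50930812 -0.12572026  0.178     ] turned mod 2pi 0.11403886568161026
knob [0.54477393 0.04857483 0.166     ] 15.8
```

View pics/w2.png

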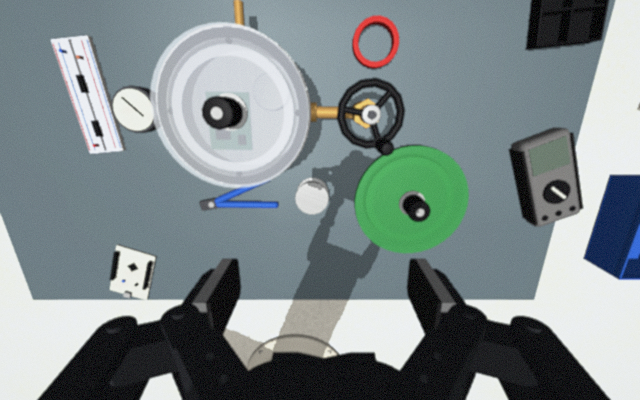

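The picture shows the handle at (386,147), back near its start and slightly beyond it, so the valve has made a full turn. Knob top is at about (222,112). Now I'll grip the knob and pull in small steps.

```bash
python3 - <<'E'
from h import *
R=[np.pi,0,0]; x,y,z=.5437,.0487,.149
ctrl.move_pose([x,y,.23],R)
print("stop",ctrl.move_straight([x,y,z],.08,stop_force=8)); f0=get_ft_force(); eoat.gripper_close()
print(get_width(),get_gripper_force(),f0.round(1),get_ft_force().round(1),get_time_s())
for k in range(1,9):
    ctrl.move_straight([x,y,z+.0015*k],.005); print(k*1.5,(get_ft_force()-f0).round(1),get_eef_pos().round(4)[2],get_time_s())
E
```

```text
stop False
0.38141680937950817 60.09221792221069 [-0.4 -0.8  0.2] [-0.3  4.1  4.4] 18.2667
1.5 [ 2.6  4.  -6.5] 0.1496 18.7167
3.0 [  2.    3.1 -12.1] 0.1512 19.1667
4.5 [  0.7   3.4 -15.4] 0.1528 19.6167
6.0 [-0.7  1.  -5.9] 0.1565 20.0667
7.5 [1.  0.9 1.7] 0.158 20.5167
9.0 [1.2 1.1 1.1] 0.1585 20.9667
10.5 [0.3 3.1 1.5] 0.1595 21.4167
12.0 [ 0.9  2.5 -2.7] 0.1606 21.8667
```

```bash
python3 - <<'E'
from h import *
x,y,z=.5437,.0487,.149
ctrl.move_straight([x,y,z+.022],.01); ctrl.wait(.8)
print(get_ft_force().round(1),get_eef_pos().round(4),get_tcp_rot(),get_width(),get_gripper_force(),get_time_s())
for n in("scene","top"):
    i=imaging.get_image(n); c=cloud(i); old=dict(np.load(n+"0.npz")); c0=cloud(old)
    out=[]
    for cc in(c0,c):
        r=np.hypot(cc[...,0]-.5435,cc[...,1]-.049); s=(r>.05)&(r<.088)&(cc[...,2]>.1)&(cc[...,2]<.17)
        p=cc[s]; b=np.linalg.lstsq(np.c_[p[:,:2]-[.5435,.049],np.ones(len(p))],p[:,2],rcond=None)[0]; out.append((s.sum(),b.round(3),np.median(p[:,2]).round(4)))
    print(n,out)
    if n=="scene": cv2.imwrite("pics/s2.png",cv2.resize(i["img"][120:290,220:450],None,fx=3,fy=3))
E
```

```text
[-0.9  0.7 -4.5] [0.5437 0.0487 0.171 ] [ 3.14157930e+00  6.24902822e-06 -1.67663714e-05] 0.38277490070736975 62.27647662162781 23.8167
scene [(np.int64(1614), array([ 0.   , -0.002,  0.12 ]), np.float64(0.1203)), (np.int64(1466), array([-0.064,  0.049,  0.14 ]), np.float64(0.1415))]
top [(np.int64(2083), array([0.001, 0.002, 0.122]), np.float64(0.1221)), (np.int64(937), array([ 0.   , -0.002,  0.143]), np.float64(0.1433))]
```

View pics/s2.png

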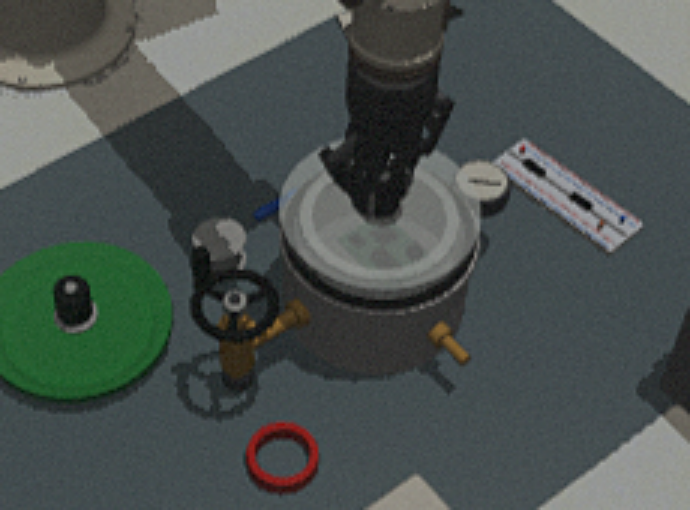

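The lid is level and about 21 mm up, with roughly 4.5 N on the fingers and the pot's dark rim visible in the gap. The handle is still where I left it.

```bash
python3 -c "
from cell import *
print(ctrl.close_job(),get_time_s())"
```

```text
the job is handed in; nothing more can be done
the job is handed in; nothing more can be done
```

I opened the vent valve one full turn and freed the lid, which did not jump away; it is now held level about 21 mm above the rim, and the job is handed in (the result was not reported back).

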